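Close the test box and hold the probe in its guide

ROBOT

A 7-joint arm with a two-finger parallel gripper is mounted at the origin on the work surface. World frame = base frame: x ahead of the robot, y to its left, z up, the work surface at z = 0. Lengths are in m, angles in rad, forces in N, time in s.
With the tool pointing down it reaches from about 0.35 to 0.9 m from the base axis. Payload 8.1 kg.
Tool frame: the origin (TCP) lies midway between the tips of the shut fingers; the grasp point (between the pads) lies 19 mm behind it (r.grip_depth is the distance from the TCP to the grasp point, in m); z points along the fingers, y is the direction in which the jaws open and shut (so a half turn about z gives the same grasp; the last joint's range is limited). The gripper opens to 92 mm and grips with 3 to 60 N. Pads are 19 mm wide; open, the fingers measure 130 mm over their backs; the gripper's body (75 mm by 190 mm) begins 47 mm behind the grasp point.
Start: joints at [-1.261, 0.434, 0.025, 1.573, -0.012, 1.134, -0.075], TCP at [0.251, 0.573, 0.227] pointing down, gripper open.
Joint ranges: [-2.62, 2.62], [-0.44, 2.09], [-1.27, 1.32], [0.08, 2.57], [-1.32, 4.46], [0.12, 2], [-2.74, 2.74]. Speed limits (rad/s): [2.22, 2.22, 3.01, 3.01, 3.14, 3.14, 3.14].

INTERFACE

Orientations are given as a unit quaternion [w, x, y, z].
In Python, from rig import r gives the robot as it stands.
- The arm moves only by the shell command python3 -m crank 'ROWS' [FORCE]. ROWS is JSON, a list of rows, each a list of 7 numbers: the shift along the tool's x, y, z in cm, then the turn, a rotation vector about the tool's x, y, z in rad, then the finger opening in cm, from 0 to 9.18. In form: [[x, y, z, rx, ry, rz, claw], ...]. A call has 1 to 10 rows; each row is the pose to reach, as a shift and turn from the pose measured when the call began, along the tool's axes at that moment; what a row does not reach only later rows make up. A row lasts 1/12 s, in which the tool goes at most 41.7 mm and 7.16 degrees, less where a joint would pass 70% of its speed; a pose out of reach is approached as far as the arm can. A call with a gripper value outside its range is refused whole. The fingers move at their own pace and stop on an object; FORCE is the grip in N (left out, the last holds). Time passes only in rows, so rows that repeat a pose let the fingers close. It gives the time, the measured TCP pose, the force and the opening at its end, in the units of the state.
- r.sense(): the state, without advancing time (a new reading comes with each control period).
- r.snapshot(name): name is "side" or "top" or "wrist"; returns the picture (420x560x3 uint8, red, green, blue); there is no depth.
- r.camera_model(name): a dict with "fx", "fy", "cx", "cy" (pixels), "pose" (4x4, takes a point from camera to world coordinates). Camera axes: x right, y down, z forward; pixel columns grow to the right and rows downward; lengths in m; the calibration is good to about 2 mm. A picture is of the moment at which its call begins: read the wrist's pose just before it. camera_model takes no time and is no camera call; for the wrist camera it gives the pose at the moment of the call.
- r.sign_off(): hands the job in, once; it reports no verdict.
The state is a dict: "time_s": time; "qpos": joint angles; "qd": joint speeds; "effort": joint torques, N m; "eef_pos": TCP position; "ee_rot": TCP orientation; "wrist_force": force on the tool from outside, world axes, zero at the start; "ft_torque": the same for the moment, N m; "width": finger opening in m.
Only numpy, scipy, OpenCV 4.12 (cv2) and the standard library are available. Lean on these libraries where they do the work, as an engineer would, in place of code of your own. Each camera call takes 0.05 s, during which the arm holds its last target. There are 200 camera calls.

TASK

Close the test box's hinged cover gently, all the way down onto its stop. Then take the probe with the round grip from the stand and lower its thin stem upright through the white guide collar on the cover, touching neither the collar nor anything else of the box, until clearly more than half of the stem is below the collar's rim, but not down on the board inside. The program finishes while still holding the probe there, still, upright and centred in the collar; leave everything else on the bench where it is.

Things in the scene. Friction and masses are not known exactly. Their poses are not given: they have to be found in the camera images.
- testbox: open-topped ivory test box, fixed to the bench, 150 x 150 x 90 mm high, walls 6 mm; origin at the centre of its underside on the bench, z up, x points to the hinged side. A circuit board is fixed inside, its highest part 22 mm above the bench. The aluminium cover is hinged along the top of the +x side and stands partly open at the start
- cover (a joint): opening angle of the cover, rad: 0 = shut on its stop (level), grows as it opens upward towards the box's +x; starts between 0.8 and 1.25. The hinge is stiff: the cover stays where it is left, and 1 to 3 N at the tab moves it. Slamming it onto the stop (faster than 1.5 rad/s) is a fault
- cover_hinge (a point): hinge axis of the cover, at the middle of its length (underside of the cover, 90.5 mm above the bench); the axis runs along the box's y. Its axes turn with the cover: x lies in the cover's plane, pointing from the tab to the hinge, z is square to its upper face
- cover_tab (a point): upper face of the cover's thumb tab, at the middle of the free edge, 155 mm from the hinge; a flat tab 50 mm wide, sticking out 19 mm beyond the box's front wall, 6 mm thick; the place to push the cover down. This point is 155 mm along -x and 6 mm along z of the cover_hinge frame. Axes as for cover_hinge
- guide (a point): centre of the top rim of the white guide collar on the cover, 36 mm outside diameter, round bore 20 mm, 20 mm long (its rim stands 14 mm above the cover's upper face), square to the cover at its centre: 75 mm along -x and 20 mm along z of the cover_hinge frame. With the cover shut the bore is vertical, the rim 110.5 mm above the bench, and the space below is free down to 88 mm under the rim, where the board's parts begin
- stand: white bench stand, fixed, 80 x 180 x 125 mm high; origin at the centre of its underside, z up. Two 18 mm holes in its top plate, at 45 mm either side of the middle along its y, hold the probe and the gauge, either way round, each hanging upright by its shoulder on the top plate
- probe_grip (a point): the probe: loose, about 90 g, 160 mm long: a round black grip 24 mm in diameter and 45 mm long at the top, under it a steel flange 32 mm across and 5 mm thick, then a thin straight steel stem 8 mm in diameter and 110 mm long. This point is on the axis at the middle of the grip, 137.5 mm above the tip and 27.5 mm above the flange's underside; z points up along the axis. In the stand it lies 152.5 mm above the bench
- probe_mid (a point): middle of the probe's stem, on its axis, 55 mm above the tip; z up along the axis
- probe_tip (a point): lower end of the probe's stem, on its axis; z up along the axis
- gauge: bystander in the stand's other hole: a thick rod 14 mm in diameter, 90 mm long, with a square black head 34 x 34 x 28 mm; not to be used; origin at the rod's lower end
- vial: bystander: small amber jar 36 mm in diameter, 50 mm high, between box and stand; origin at its underside
- tray: bystander: black parts tray 100 x 150 x 30 mm; origin at the centre of its underside
- loupe: bystander: black magnifier 44 mm in diameter, 45 mm high; origin at its underside
- driver: bystander: screwdriver 170 mm long lying on the bench
- carton: bystander: cardboard box 100 x 70 x 50 mm; origin at the centre of its underside
- flask: bystander: white bottle 48 mm in diameter, 90 mm high; origin at its underside
Mind the look-alikes: they are no part of the job. Leave any green look-alike of the part that bears probe_grip alone.

How it is judged:
On the way, in this order (a step that is already met when the one before it is completed fails the run):
1. the cover is shut on its stop, the probe still in its stand (value of joint cover below 0.035 rad and distance of probe_grip from where it was at the start of the episode below 0.02 m), for 0.2 s.
2. the probe is lifted out of the stand, the cover staying shut (height (world z) of probe_tip above 0.126 m and value of joint cover below 0.035 rad), for 0.1 s.
At the end, for the whole second after the job is handed in: Through the last second: cover shut within 0.035 rad; probe held in the fingers, its tip 55 to 88 mm below the collar's rim, tip within 4.5 mm and mid-stem within 4 mm of the collar's axis, upright within 0.08 rad, under 15 mm/s, not touching the box (value of joint cover below 0.035 rad and z of probe_tip in the frame of guide between -0.088 and -0.055 m and horizontal distance between probe_tip and guide below 0.0045 m and horizontal distance between probe_mid and guide below 0.004 m and angle between probe_tip's own z axis and vertical below 0.08 rad and contact force between the fingers and probe above 2 N and contact force between probe and testbox below 0.1 N and linear speed of probe below 0.015 m/s); the arm keeps its last pose, push and grip.
It fails at once if the probe touches the collar, the cover, the box or the board (contact force between probe and testbox above 0.3 N).
It fails at once if the cover slams onto its stop (faster than 1.5 rad/s in the last 0.15 rad) (value of joint cover below 0.15 rad and velocity of joint cover below -1.5 rad/s).
It fails at once if the gauge or another bystander is moved by more than 25 mm (distance of any of gauge, vial, tray, loupe, driver, carton, flask from where it was at the start of the episode above 0.025 m).
It also fails if it takes over 72 s, if anything falls off the work surface, if the arm or the gripper's body presses on something with over 40 N, if the wrist force passes 120 N, or if a joint passes its speed limit or range.

## Working session

There is one attempt and no reset: what is moved stays moved. The work goes in short steps, Python scripts to look and compute and a shell command to move; the robot and the scene stay as the last step left them, time stands still between calls to the robot, and variables do not carry over. Pictures are saved under pics/ and viewed, about 8 in all and at most 12, crops included, and the job is handed in when it is done.

```bash
mkdir -p pics; ls; python3 - <<'E'
from rig import r
import cv2
for n in("side","top"):
    cv2.imwrite(f"pics/{n}0.png",r.snapshot(n)[:,:,::-1]); 
    m=r.camera_model(n); print(n,m)
print(r.sense())
E
```

```text
pics
side {'fx': 428.04366603796547, 'fy': 428.04366603796547, 'cx': 272.5186100812632, 'cy': 212.68129376153888, 'pose': array([[-0.96337557, -0.16872756,  0.20841909,  0.35114581],
       [-0.26800173,  0.57948217, -0.76965933,  0.85734221],
       [ 0.00908759, -0.79732768, -0.60347825,  0.80481809],
       [ 0.        ,  0.        ,  0.        ,  1.        ]])}
top {'fx': 458.11304415687846, 'fy': 458.11304415687846, 'cx': 285.5168329407812, 'cy': 208.51528799821193, 'pose': array([[ 0.01144668, -0.98153743,  0.19092735,  0.38392801],
       [-0.99971869, -0.00726701,  0.02257724, -0.03626032],
       [-0.02077294, -0.19113208, -0.98134449,  1.26592445],
       [ 0.        ,  0.        ,  0.        ,  1.        ]])}
{'time_s': 0.1, 'qpos': array([-1.26058247,  0.43515011,  0.02498274,  1.57396332, -0.01156568,
        1.13403773, -0.07508667]), 'qd': array([-0.00016544, -0.00191585, -0.00265505, -0.00188233,  0.00129459,
        0.00153778,  0.00175666]), 'effort': array([ 3.18879662e-03, -6.69120240e+01,  9.88021754e-01, -3.15145469e+01,
       -6.05510711e-02,  3.74832947e-02,  8.21544450e-05]), 'eef_pos': array([0.25062565, 0.57205787, 0.22604212]), 'ee_rot': array([-6.40578743e-05,  2.04968545e-01,  9.78768305e-01, -7.04293469e-04]), 'wrist_force': array([ 0.73504931, -0.08016442, -0.2488389 ]), 'ft_torque': array([ 0.04375612, -0.01137712, -0.02343926]), 'width': 0.09205532123168227}
```

View pics/top0.png

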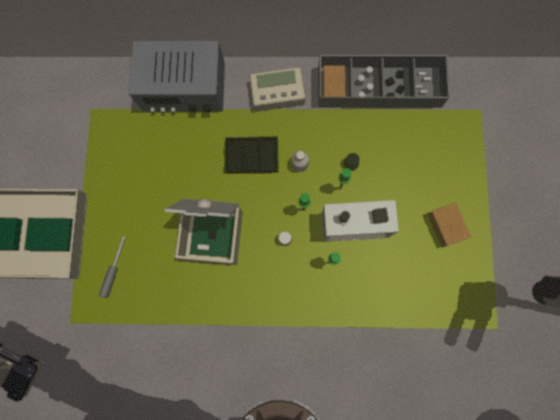

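View pics/side0.png

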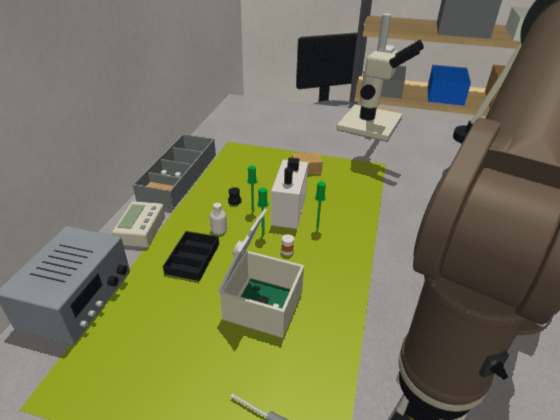

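Top view: the box is near (208,235) with its hinge at the image top (world +x). The stand is at (360,220), holding a round black head at (345,217) and a square one at (380,215). Three green look-alikes are at (305,200), (346,175) and (335,258). The probe should be the round black head, so I'll check that in an enlarged crop.

```bash
python3 - <<'E'
import cv2,numpy as np
t=cv2.imread("pics/top0.png")[140:275,160:410]
cv2.imwrite("pics/c1.png",cv2.convertScaleAbs(cv2.resize(t,None,fx=3.2,fy=3.2,interpolation=cv2.INTER_CUBIC),alpha=1.5))
t=cv2.imread("pics/side0.png")[140:335,210:340]
cv2.imwrite("pics/c2.png",cv2.convertScaleAbs(cv2.resize(t,None,fx=3,fy=3,interpolation=cv2.INTER_CUBIC),alpha=1.3))
E
```

```text
(no output)
```

View pics/c1.png

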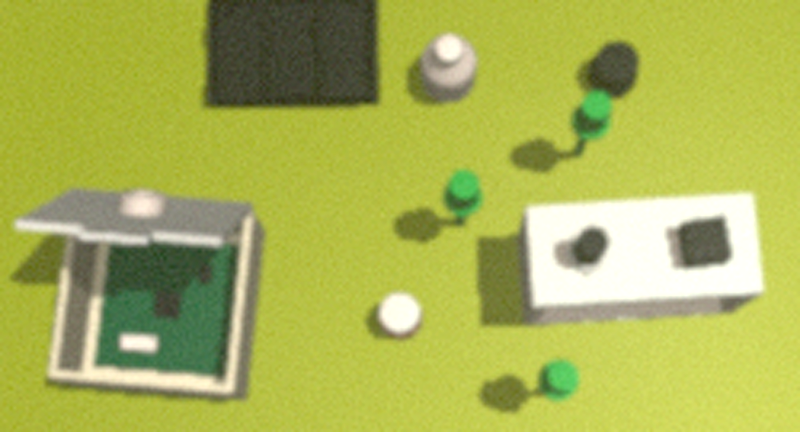

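View pics/c2.png

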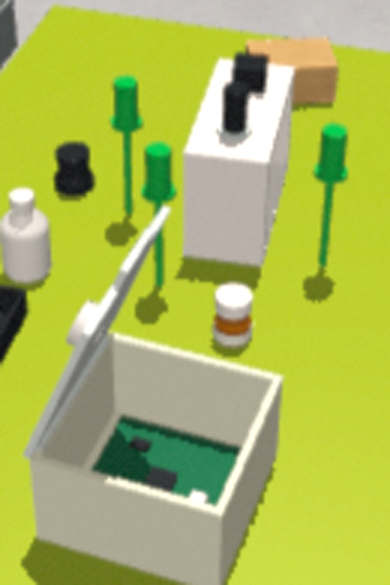

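The round black grip with a steel flange, in the stand hole nearer the box at crop (590,243), is the probe. The square head is the gauge, and the three green ones are decoys. Next I'll fit the poses.

```bash
cat > h.py <<'E'
import numpy as np
from scipy.optimize import least_squares
from rig import r
def proj(m,P):
    T=np.linalg.inv(m["pose"]);p=T[:3,:3]@np.asarray(P,float)+T[:3,3]
    return np.array([m["fx"]*p[0]/p[2]+m["cx"],m["fy"]*p[1]/p[2]+m["cy"]])
def onplane(m,uv,z):
    d=m["pose"][:3,:3]@np.array([(uv[0]-m["cx"])/m["fx"],(uv[1]-m["cy"])/m["fy"],1]);o=m["pose"][:3,3]
    return o+d*(z-o[2])/d[2]
def Rz(a):
    c,s=np.cos(a),np.sin(a);return np.array([[c,-s,0],[s,c,0],[0,0,1]])
def box(q,P): return np.array([q[0],q[1],0])+Rz(q[2])@np.asarray(P,float)
def cov(q,P): # P in hinge frame
    a=q[3];R=np.array([[np.cos(a),0,np.sin(a)],[0,1,0],[-np.sin(a),0,np.cos(a)]])
    return box(q,np.array([.075,0,.0905])+R@np.asarray(P,float))
E
python3 - <<'E'
from h import *
t=r.camera_model("top");s=r.camera_model("side")
T=lambda u,v:np.array([u/3.2+160,v/3.2+140]); S=lambda u,v:np.array([u/3+210,v/3+140])
for n,p,z in[("stand",(525,207),.125),("stand",(752,193),.125),("stand",(762,293),.125),("stand",(532,307),.125),("grip",(594,238),.175),("gaugehead",(706,241),.153),("vial",(399,312),.05),("flask",(449,50),.09),("green1",(464,186),.16),("green2",(596,104),.16),("green3",(560,376),.16),("loupe",(615,62),.045)]:
    print(n,onplane(t,T(*p),z).round(4))
obs=[(t,T(50,380),'b',(-.075,.075,.09)),(t,T(228,393),'b',(-.075,-.075,.09)),
(s,S(283,378),'b',(-.075,-.075,.09)),(s,S(222,514),'b',(-.075,.075,.09)),
(s,S(165,208),'f',None),(t,T(142,198),'g',None)]
def P(o,q):
    if o[2]=='b':return box(q,o[3])
    if o[2]=='g':return cov(q,(-.075,0,.02))
    return cov(q,(-.14,-.075,.003))
f=lambda q:np.concatenate([proj(o[0],P(o,q))-o[1] for o in obs])
R=least_squares(f,[.35,.15,0,1.0],loss="soft_l1")
print(R.x.round(4));print(R.fun.reshape(-1,2).round(1))
q=R.x;print("tab",cov(q,(-.155,0,.006)),"tabshut",cov([*q[:3],0],(-.155,0,.006)),"guide",cov([*q[:3],0],(-.075,0,.02)))
for y in(.025,-.025):print(proj(t,cov(q,(-.169,y,.006)))*3.2-np.array([512,448]))
for y in(.075,-.075):print(proj(t,cov(q,(-.15,y,.006)))*3.2-np.array([512,448]),proj(t,cov(q,(0,y,.006)))*3.2-np.array([512,448]))
E
```

```text
stand [ 0.6165 -0.1077  0.125 ]
stand [ 0.6291 -0.2872  0.125 ]
stand [ 0.5493 -0.2923  0.125 ]
stand [ 0.5367 -0.1128  0.125 ]
grip [ 0.5828 -0.1565  0.175 ]
gaugehead [ 0.5852 -0.2446  0.153 ]
vial [ 0.5416 -0.007   0.05  ]
flask [ 0.7571 -0.0471  0.09  ]
green1 [ 0.6256 -0.0586  0.16  ]
green2 [ 0.6916 -0.1611  0.16  ]
green3 [ 0.48   -0.1312  0.16  ]
loupe [ 0.7613 -0.191   0.045 ]
[ 0.5494  0.1935 -0.0786  1.193 ]
[[-0.7 -0.6]
 [ 1.4  0.5]
 [ 0.3 -0.7]
 [ 0.4  0.5]
 [-0.1  2.8]
 [ 0.2 -0.9]]
tab [0.57274465 0.19162338 0.2367821 ] tabshut [0.46966369 0.19974125 0.0965    ] guide [0.54941676 0.19346051 0.1105    ]
[ 77.06006701 233.60897897]
[146.89106913 239.59695025]
[ 15.80451703 222.67853219] [ 72.47894015 188.87933593]
[221.63331381 240.29792086] [253.32592288 204.17914016]
```

```bash
cat >> h.py <<'E'
from scipy.spatial.transform import Rotation as Ro
def curR():
    w=r.sense()["ee_rot"];return Ro.from_quat([w[1],w[2],w[3],w[0]])
def plan(p,yaw=0.,R1=None):
    """shift (cm) and rotvec in tool axes to TCP p, tool z down and tool y at world angle yaw"""
    s=r.sense();R0=curR()
    if R1 is None: R1=Ro.from_matrix(Rz(yaw)@np.array([[0,1,0],[1,0,0],[0,0,-1.]]))
    return (100*R0.inv().apply(np.asarray(p)-s["eef_pos"])).round(2),(R0.inv()*R1).as_rotvec().round(3)
E
python3 -c "
from h import *
print(plan([.62,.19,.32]))"
```

```text
(array([-49.16, -20.19,  -9.36]), array([-1.000e-03,  1.000e-03,  1.158e+00]))
```

```bash
python3 -m crank '[[-10,-4,-8,0,0,0.2,0],[-49.2,-20.2,-9.4,0,0,1.158,0],[-49.2,-20.2,-9.4,0,0,1.158,0],[-49.2,-20.2,-9.4,0,0,1.158,0],[-49.2,-20.2,-9.4,0,0,1.158,0],[-49.2,-20.2,-9.4,0,0,1.158,0],[-49.2,-20.2,-9.4,0,0,1.158,0],[-49.2,-20.2,-9.4,0,0,1.158,0],[-49.2,-20.2,-9.4,0,0,1.158,0],[-49.2,-20.2,-9.4,0,0,1.158,0]]' 10
python3 -c "
from h import *
print(plan([.62,.19,.32]))"
```

```text
time_s: 0.93
eef_pos: [0.5329, 0.2795, 0.303]
ee_rot: [0.0, 0.71, 0.705, -0.001]
wrist_force: [1.3, 1.7, -0.7]
width: 0.0297
(array([-8.89,  8.77, -1.7 ]), array([-0.001,  0.001, -0.007]))
```

```bash
python3 -m crank '[[-8.9,8.8,-1.7,0,0,0,0],[-8.9,8.8,-1.7,0,0,0,0],[-8.9,8.8,-1.7,0,0,0,0],[-8.9,8.8,-1.7,0,0,0,0],[-8.9,8.8,-1.7,0,0,0,0],[-8.9,8.8,-1.7,0,0,0,0]]'
python3 -c "
from h import *
q=[.5494,.1935,-.0786]
for a in(1.19,1.1,1,.9,.8,.7,.6,.5,.4,.3,.25,.2,.15,.1,.05,0):
  p=cov(q+[a],(-.15,0,.006))+Rz(-.0786)@np.array([.019,0,0])
  print(a,p.round(4),plan(p)[0])
print(plan([.64,.19,.215]))
"
```

```text
time_s: 1.43
eef_pos: [0.62, 0.19, 0.3193]
ee_rot: [-0.0, 0.71, 0.704, -0.001]
wrist_force: [-0.9, 0.9, 0.2]
width: 0.0006
1.19 [0.5931 0.1901 0.232 ] [-0.   -2.67  8.74]
1.1 [0.5806 0.191  0.2269] [ 0.09 -3.92  9.25]
1 [0.5673 0.1921 0.22  ] [ 0.18 -5.25  9.95]
0.9 [0.5548 0.1931 0.2117] [ 0.27 -6.5  10.77]
0.8 [0.5432 0.194  0.2023] [ 0.36 -7.66 11.72]
0.7 [0.5326 0.1948 0.1917] [ 0.43 -8.72 12.78]
0.6 [0.5231 0.1956 0.1801] [ 0.5  -9.67 13.94]
0.5 [0.5147 0.1962 0.1677] [  0.56 -10.5   15.19]
0.4 [0.5077 0.1968 0.1544] [  0.61 -11.2   16.51]
0.3 [0.502  0.1972 0.1406] [  0.66 -11.77  17.9 ]
0.25 [0.4997 0.1974 0.1334] [  0.67 -12.    18.61]
0.2 [0.4977 0.1976 0.1262] [  0.69 -12.19  19.34]
0.15 [0.4961 0.1977 0.1188] [  0.7  -12.35  20.07]
0.1 [0.4949 0.1978 0.1114] [  0.71 -12.47  20.81]
0.05 [0.4941 0.1979 0.104 ] [  0.72 -12.56  21.56]
0 [0.4936 0.1979 0.0965] [  0.72 -12.61  22.31]
(array([ 0.03,  2.02, 10.43]), array([-0.002,  0.001, -0.008]))
```

```bash
python3 -m crank '[[0,0,4,0,0,0,0],[0,0,8,0,0,0,0],[0,-1.0,9,0,0,0,0],[0,-2.0,9,0,0,0,0],[0,-2.7,9,0,0,0,0],[0.1,-3.3,9.1,0,0,0,0],[0.1,-3.9,9.3,0,0,0,0],[0.1,-4.6,9.6,0,0,0,0],[0.2,-5.25,9.95,0,0,0,0],[0.2,-5.25,9.95,0,0,0,0]]'
python3 - <<'E'
from h import *
import cv2
im=np.hstack([r.snapshot("side")[120:335,150:350],r.snapshot("top")[150:365,160:300]])[:,:,::-1]
cv2.imwrite("pics/p1.png",cv2.convertScaleAbs(cv2.resize(im,None,fx=2.3,fy=2.3,interpolation=cv2.INTER_CUBIC),alpha=1.3))
print(r.sense()["wrist_force"],r.sense()["eef_pos"])
E
```

```text
time_s: 2.27
eef_pos: [0.5656, 0.1928, 0.2195]
ee_rot: [-0.001, 0.71, 0.705, -0.002]
wrist_force: [0.2, -0.1, 0.9]
width: 0.0008
[0.07159424 1.03775416 0.5879001 ] [0.56675582 0.19235462 0.21983038]
```

View pics/p1.png

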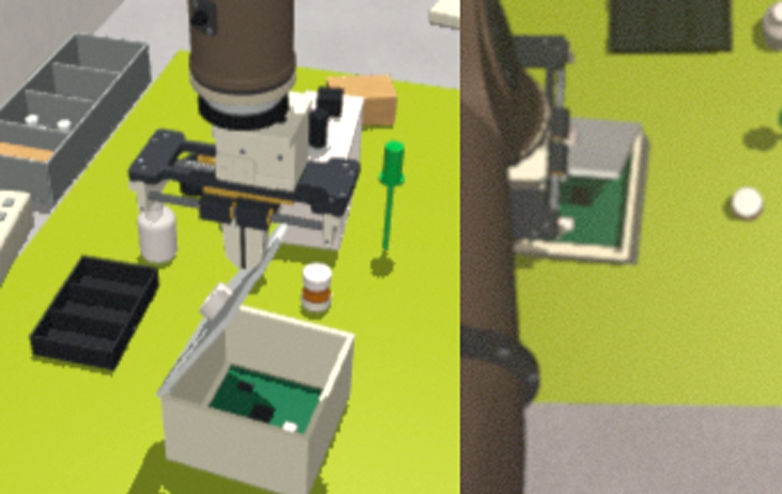

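Side view: the fingers at panel (245,250) bear on the cover's upper face near the tab, and the cover has begun to close. I'll keep following the arc.

```bash
python3 -m crank '[[0.0,-0.6,0.4,0,0,0,0],[0.1,-1.2,0.8,0,0,0,0],[0.1,-1.8,1.3,0,0,0,0],[0.2,-2.4,1.8,0,0,0,0],[0.2,-2.9,2.3,0,0,0,0],[0.2,-3.4,2.8,0,0,0,0],[0.3,-3.9,3.4,0,0,0,0],[0.3,-4.4,4.0,0,0,0,0],[0.4,-4.8,4.6,0,0,0,0],[0.4,-5.2,5.2,0,0,0,0]]' && python3 -m crank '[[0,-0.4,0.7,0,0,0,0],[0,-0.7,1.3,0,0,0,0],[0,-1.0,2.0,0,0,0,0],[0.1,-1.2,2.7,0,0,0,0],[0.1,-1.4,3.2,0,0,0,0],[0.1,-1.5,3.7,0,0,0,0],[0.1,-1.6,4.1,0,0,0,0],[0.1,-1.7,4.5,0,0,0,0],[0.1,-1.8,4.8,0,0,0,0],[0.1,-1.8,5.0,0,0,0,0]]'
```

```text
time_s: 3.2
eef_pos: [0.514, 0.1968, 0.1673]
ee_rot: [-0.001, 0.71, 0.704, -0.002]
wrist_force: [0.4, 1.6, 1.1]
width: 0.0005
time_s: 4.03
eef_pos: [0.4958, 0.1979, 0.117]
ee_rot: [-0.001, 0.71, 0.705, -0.002]
wrist_force: [0.2, 0.1, -0.2]
width: 0.0004
```

```bash
python3 -m crank '[[0,0,0.3,0,0,0,0],[0,-0.1,0.6,0,0,0,0],[0,-0.1,0.9,0,0,0,0],[0,-0.2,1.2,0,0,0,0],[0,-0.2,1.5,0,0,0,0],[0,-0.2,1.7,0,0,0,0],[0,-0.2,1.8,0,0,0,0],[0,-0.2,1.9,0,0,0,0],[0,-0.2,2.0,0,0,0,0],[0,-0.2,2.0,0,0,0,0]]'; python3 -m crank '[[0,0,0.1,0,0,0,0],[0,0,0.2,0,0,0,0],[0,0,0.3,0,0,0,0],[0,0,0.3,0,0,0,0]]'
```

```text
time_s: 4.87
eef_pos: [0.4937, 0.1978, 0.0969]
ee_rot: [-0.001, 0.71, 0.704, -0.002]
wrist_force: [-0.0, -0.0, 0.9]
width: 0.0004
time_s: 5.2
eef_pos: [0.4939, 0.1979, 0.0963]
ee_rot: [-0.001, 0.71, 0.704, -0.001]
wrist_force: [-10.6, -3.3, 32.8]
width: 0.0003
```

The force rose to 33 N at z = 0.0963, so the cover is on its stop. Now I'll lift and move towards the probe.

```bash
python3 -m crank '[[0,0,-4,0,0,0,0],[0,0,-8,0,0,0,0],[0,0,-12,0,0,0,0],[0,0,-16,0,0,0,0],[0,0,-20,0,0,0,0],[-8,2,-20,0,0,0,2],[-16,4,-20,0,0,0,4],[-24,6,-20,0,0,0,5],[-30,8,-20,0,0,0,5],[-30,8,-20,0,0,0,5]]'
python3 - <<'E'
from h import *
import cv2
a=r.snapshot("side")[200:370,190:330];b=r.snapshot("top")[130:280,150:290]
f=lambda i:cv2.convertScaleAbs(cv2.resize(i[:,:,::-1],(400,420),interpolation=cv2.INTER_CUBIC),alpha=1.4)
cv2.imwrite("pics/p2.png",np.hstack([f(a),f(b)]))
m=r.camera_model("wrist");np.savez("w1.npz",**m)
cv2.imwrite("pics/w1.png",cv2.convertScaleAbs(r.snapshot("wrist")[:,:,::-1],alpha=1.3))
print(proj(m,[.581,-.1555,.175]),proj(m,[.5494,.1935,.1105]),m)
E
```

```text
time_s: 6.03
eef_pos: [0.5455, -0.006, 0.2965]
ee_rot: [-0.001, 0.71, 0.705, -0.001]
wrist_force: [0.6, 1.3, -0.3]
width: 0.0293
[318.59640804 352.35428563] [276.79144952 -73.75876355] {'fx': 369.3741275848316, 'fy': 369.3741275848316, 'cx': 277.9222117319751, 'cy': 207.5009344411823, 'pose': array([[ 9.99859381e-01, -1.59245490e-02, -5.25605788e-03,
         5.48289785e-01],
       [-1.67655347e-02, -9.56099673e-01, -2.92561671e-01,
         6.65547946e-02],
       [-3.66402569e-04,  2.92608652e-01, -9.56232212e-01,
         4.54172466e-01],
       [ 0.00000000e+00,  0.00000000e+00,  0.00000000e+00,
         1.00000000e+00]])}
```

View pics/p2.png

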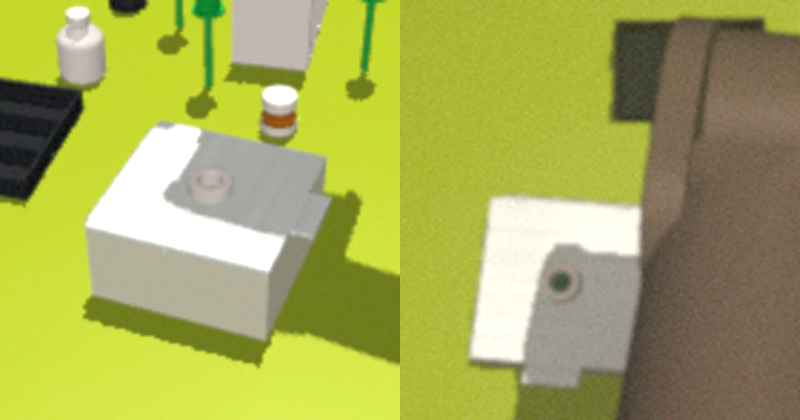

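View pics/w1.png

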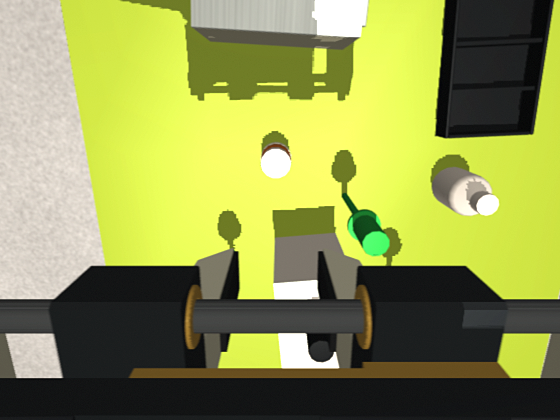

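Cover is level and shut. The collar is at side panel (211,180) and top panel (562,279). In the wrist view the round black grip top is at (321,350), against a prediction of (319,352), so the probe fit holds.

```bash
python3 - <<'E'
from h import *
for n,uv in(("side",(263.9,272.9)),("top",(206.7,229.6))):
    m=r.camera_model(n);print(n,proj(m,[.5494,.1935,.1105]),uv,onplane(m,uv,.1105))
print(onplane(dict(np.load("w1.npz")),(321,350.5),.175))
print(plan([.582,-.1557,.26],0.07),plan([.582,-.1557,.1365],.07),r.sense()["eef_pos"])
E
```

```text
side [263.97232232 272.38141731] (263.9, 272.9) [0.54909165 0.19512212 0.1105    ]
top [205.76331692 230.72419673] (206.7, 229.6) [0.55231988 0.19122629 0.1105    ]
[ 0.58312405 -0.15355907  0.175     ]
(array([-14.65,   3.86,   3.65]), array([-0.002,  0.001, -0.085])) (array([-14.64,   3.88,  16.  ]), array([-0.002,  0.001, -0.085])) [ 0.54576745 -0.00856381  0.29640335]
```

```bash
python3 -m crank '[[-4,1,0,0,0,0,6.5],[-8,2,0,0,0,0,6.5],[-11.5,3,0,0,0,0,6.5],[-14.6,3.7,0,0,0,0,6.5],[-14.6,3.7,0,0,0,0,6.5],[-14.6,3.7,3,0,0,0,6.5],[-14.6,3.7,6,0,0,0,6.5],[-14.6,3.7,8,0,0,0,6.5],[-14.6,3.7,9,0,0,0,6.5],[-14.6,3.7,9,0,0,0,6.5]]'
python3 - <<'E'
from h import *
import cv2
m=r.camera_model("wrist")
i=r.snapshot("wrist")[:,:,::-1]
cv2.imwrite("pics/w2.png",cv2.convertScaleAbs(i,alpha=1.3))
print(proj(m,[.582,-.155,.175]),proj(m,r.sense()["eef_pos"]),plan([.582,-.155,.1365]))
E
```

```text
time_s: 7.02
eef_pos: [0.5793, -0.1535, 0.2043]
ee_rot: [-0.002, 0.712, 0.702, -0.002]
wrist_force: [-0.4, 1.6, 0.1]
width: 0.0652
[281.87791118 249.0108542 ] [278.20789566 273.83206778] (array([-0.08,  0.21,  6.96]), array([-0.004,  0.001, -0.014]))
```

View pics/w2.png

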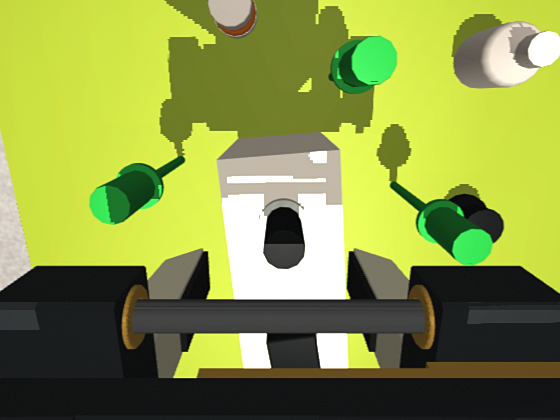

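The grip top is at (284,249), within 2 px of the prediction and between the open jaws. Descending to grasp.

```bash
python3 -m crank '[[-0.1,0.3,1.5,0,0,0,6.5],[-0.1,0.3,3,0,0,0,6.5],[-0.1,0.3,4.5,0,0,0,6.5],[-0.1,0.3,5.8,0,0,0,6.5],[-0.1,0.3,6.6,0,0,0,6.5],[-0.1,0.3,6.8,0,0,0,6.5],[-0.1,0.3,6.8,0,0,0,6.5],[-0.1,0.3,6.8,0,0,0,4],[-0.1,0.3,6.8,0,0,0,2.5],[-0.1,0.3,6.8,0,0,0,1.5]]' 25; python3 -m crank '[[0,0,0,0,0,0,1],[0,0,0,0,0,0,1],[0,0,0,0,0,0,1],[0,0,0,0,0,0,1],[0,0,0,0,0,0,1],[0,0,0,0,0,0,1]]' 25
```

```text
time_s: 7.9
eef_pos: [0.5834, -0.1554, 0.1389]
ee_rot: [-0.001, 0.712, 0.702, -0.001]
wrist_force: [-0.1, -0.6, -0.4]
width: 0.0494
time_s: 8.4
eef_pos: [0.5834, -0.1554, 0.139]
ee_rot: [-0.0, 0.712, 0.702, -0.001]
wrist_force: [-0.9, 0.6, 2.0]
width: 0.0236
```

```bash
python3 -m crank '[[0,0,-1,0,0,0,1],[0,0,-3,0,0,0,1],[0,0,-5,0,0,0,1],[0,0,-7,0,0,0,1],[0,0,-9,0,0,0,1],[0,0,-11,0,0,0,1],[0,0,-13,0,0,0,1],[0,0,-15,0,0,0,1],[0,0,-17,0,0,0,1],[0,0,-18,0,0,0,1]]'; python3 -m crank '[[2,0,0,0,0,0,1],[4,0,0,0,0,0,1],[6.5,-0.5,0,0,0,0,1],[9,-1,0,0,0,0,1],[11.5,-1.5,0,0,0,0,1],[14,-2,0,0,0,0,1],[16,-2.5,0,0,0,0,1],[17,-3,0,0,0,0,1],[17,-3,0,0,0,0,1],[17,-3,0,0,0,0,1]]'
python3 - <<'E'
from h import *
import cv2
m=r.camera_model("wrist");i=r.snapshot("wrist")[:,:,::-1];np.savez("w3.npz",**m)
cv2.imwrite("pics/w3.png",cv2.convertScaleAbs(i,alpha=1.2))
print(proj(m,[.5494,.1935,.1105]),plan([.5494,.1935,.32]),r.sense()["wrist_force"],r.sense()["width"])
E
```

```text
time_s: 9.23
eef_pos: [0.5843, -0.1557, 0.322]
ee_rot: [0.001, 0.712, 0.702, -0.0]
wrist_force: [0.6, 0.4, -0.6]
width: 0.0237
time_s: 10.07
eef_pos: [0.5566, 0.0143, 0.3219]
ee_rot: [0.001, 0.712, 0.702, -0.0]
wrist_force: [0.4, -0.4, -0.9]
width: 0.0235
[266.09380705 -24.23338944] (array([18.01, -1.02,  0.15]), array([ 0.001,  0.002, -0.016])) [-0.22317667 -0.20605986 -1.00246054] 0.023248598494878408
```

View pics/w3.png

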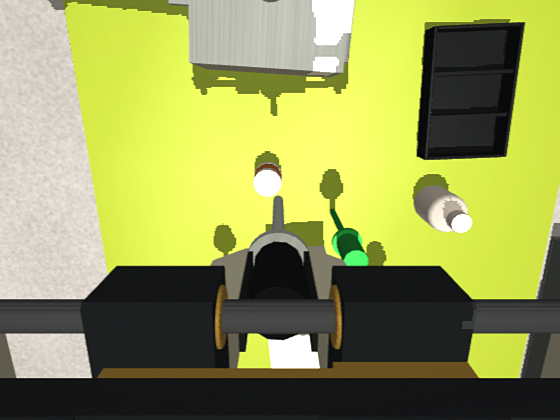

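The wrist view shows the gripped probe hanging straight, tip at about (279,200), with the box ahead. I'll hover above the collar and compare tip and bore.

```bash
python3 -m crank '[[2,0,0,0,0,0,1],[4.5,-0.2,0,0,0,0,1],[7,-0.4,0,0,0,0,1],[9.5,-0.6,0,0,0,0,1],[12,-0.7,0,0,0,0,1],[14.5,-0.8,0,0,0,-0.01,1],[16.5,-0.9,0.5,0,0,-0.016,1],[18,-0.95,1.5,0,0,-0.016,1],[18,-0.95,2.5,0,0,-0.016,1],[18,-0.95,3.7,0,0,-0.016,1]]';python3 -m crank '[[0,0,0,0,0,0,1],[0,0,0,0,0,0,1],[0,0,0,0,0,0,1]]'
python3 - <<'E'
from h import *
import cv2
m=r.camera_model("wrist");i=r.snapshot("wrist")[:,:,::-1];np.savez("w4.npz",**m)
ms=r.camera_model("side");s=r.snapshot("side")[:,:,::-1]
cv2.imwrite("pics/w4raw.png",i);cv2.imwrite("pics/s4raw.png",s)
up=lambda im,x,y,w,h,k:cv2.convertScaleAbs(cv2.resize(im[y:y+h,x:x+w],None,fx=k,fy=k,interpolation=cv2.INTER_CUBIC),alpha=1.3)
g=[.5494,.1935,.1105];pw=proj(m,g);ps=proj(ms,g);e=r.sense()["eef_pos"];tip=e-[0,0,.124]
print(pw,ps,proj(m,tip),proj(ms,tip),e,curR().as_matrix()[:,2])
x,y=int(ps[0])-30,int(ps[1])-65
print("side crop org",x,y,"wrist crop org",180,100)
cv2.imwrite("pics/m4.png",np.hstack([up(i,180,100,200,220,2.5),up(s,x,y,55,110,5)[:550]]))
E
```

```text
time_s: 10.95
eef_pos: [0.5506, 0.1926, 0.2834]
ee_rot: [0.001, 0.707, 0.707, -0.001]
wrist_force: [0.2, -0.6, -0.5]
width: 0.0236
time_s: 11.2
eef_pos: [0.5511, 0.191, 0.2836]
ee_rot: [0.002, 0.708, 0.706, -0.001]
wrist_force: [0.4, 0.6, -0.6]
width: 0.0232
[274.9288967  182.13032997] [263.97232232 272.38141731] [276.77087772 198.52675813] [263.36829563 255.63801024] [0.55114278 0.19177855 0.28408274] [ 0.0019     -0.00295043 -0.99999384]
side crop org 233 207 wrist crop org 180 100
```

View pics/m4.png

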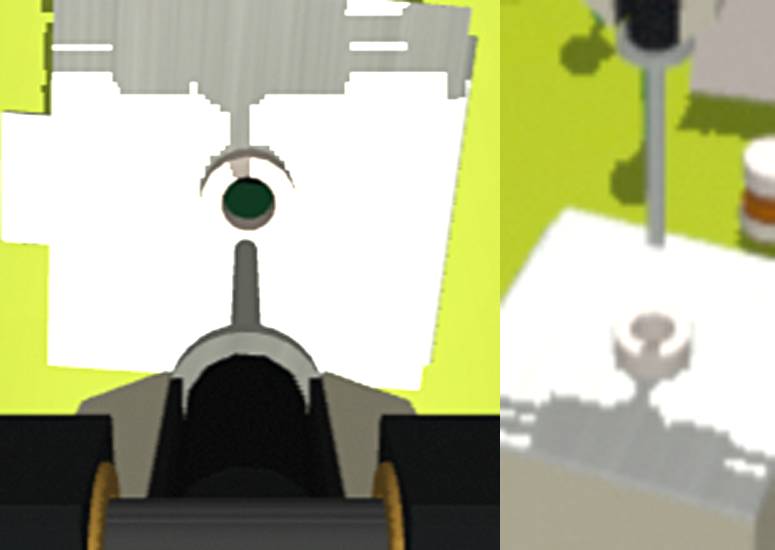

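```bash
python3 - <<'E'
from h import *
m=dict(np.load("w4.npz"));s=r.camera_model("side")
e=r.sense()["eef_pos"];print(e)
zt=.28408-.124
for n,c,t,g in(("w",m,(278.4,199.2),(279.4,181.6)),("s",s,(264,255.6),(263.6,272.6))):
    a=onplane(c,t,zt);b=onplane(c,g,.1105);print(n,a.round(4),b.round(4),"rel",(b-a)[:2].round(4))
E
```

```text
[0.55114278 0.19177855 0.28408274]
w [0.5524 0.1912 0.1601] [0.5535 0.194  0.1105] rel [0.0011 0.0028]
s [0.5498 0.1913 0.1601] [0.55   0.1944 0.1105] rel [0.0002 0.0031]
```

```bash
python3 -m crank '[[0.15,0.04,0,0,0,0,1],[0.29,0.08,0.5,0,0,0,1],[0.29,0.08,1,0,0,0,1],[0.29,0.08,1.6,0,0,0,1],[0.29,0.08,2.2,0,0,0,1],[0.29,0.08,2.6,0,0,0,1],[0.29,0.08,2.9,0,0,0,1],[0.29,0.08,3.1,0,0,0,1],[0.29,0.08,3.1,0,0,0,1],[0.29,0.08,3.1,0,0,0,1]]';python3 -m crank '[[0,0,0,0,0,0,1],[0,0,0,0,0,0,1],[0,0,0,0,0,0,1]]'
python3 - <<'E'
from h import *
import cv2
m=r.camera_model("wrist");i=r.snapshot("wrist")[:,:,::-1];np.savez("w5.npz",**m)
ms=r.camera_model("side");s=r.snapshot("side")[:,:,::-1]
up=lambda im,x,y,w,h,k:cv2.convertScaleAbs(cv2.resize(im[y:y+h,x:x+w],None,fx=k,fy=k,interpolation=cv2.INTER_CUBIC),alpha=1.0)
e=r.sense()["eef_pos"];tip=e-[0,0,.124]
print(e,curR().as_matrix()[:,2],proj(m,tip),proj(ms,tip),proj(m,[.552,.194,.1105]))
cv2.imwrite("pics/m5.png",np.hstack([up(i,235,145,88,110,5),up(s,238,207,55,110,5)]))
E
```

```text
time_s: 12.13
eef_pos: [0.5521, 0.1946, 0.2531]
ee_rot: [0.002, 0.708, 0.707, -0.0]
wrist_force: [-0.1, -0.0, -1.3]
width: 0.0235
time_s: 12.38
eef_pos: [0.5522, 0.1946, 0.2533]
ee_rot: [0.002, 0.708, 0.707, -0.0]
wrist_force: [-0.5, 0.1, -0.8]
width: 0.0233
[0.55213331 0.19460153 0.2532668 ] [ 0.00219699 -0.0028079  -0.99999364] [276.40298326 199.40184493] [262.63886989 266.50806279] [276.26401237 194.04227771]
```

View pics/m5.png

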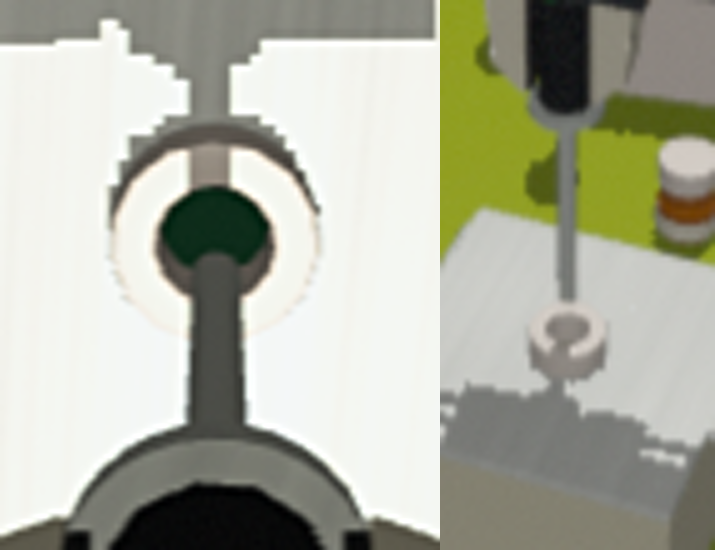

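In the wrist panel, the bore centre is at (216,242) and the tip centre at about (216,273). Both sit the same ~10 px from their predictions, so they are aligned to about 0.5 mm. The side panel agrees, with stem x at 567 and bore x at 568. Descending.

```bash
python3 -m crank '[[0,0,0.4,0,0,0,1],[0,0,0.8,0,0,0,1],[0,0,1.3,0,0,0,1],[0,0,1.8,0,0,0,1],[0,0,2.3,0,0,0,1],[0,0,2.8,0,0,0,1],[0,0,3.3,0,0,0,1],[0,0,3.7,0,0,0,1],[0,0,4,0,0,0,1],[0,0,4,0,0,0,1]]'
python3 - <<'E'
from h import *
import cv2
m=r.camera_model("wrist");i=r.snapshot("wrist")[:,:,::-1]
ms=r.camera_model("side");s=r.snapshot("side")[:,:,::-1]
up=lambda im,x,y,w,h,k:cv2.convertScaleAbs(cv2.resize(im[y:y+h,x:x+w],None,fx=k,fy=k,interpolation=cv2.INTER_CUBIC),alpha=1.0)
e=r.sense()["eef_pos"]
g=proj(m,[.552,.194,.1105]);x,y=int(g[0])-44,int(g[1])-50
print(e,r.sense()["wrist_force"],curR().as_matrix()[:,2],g,(x,y),plan([.5523,.1945,.1645]),"pred stem at rim (crop)",(proj(m,[e[0],e[1],.1105])-[x,y])*5)
cv2.imwrite("pics/m6.png",np.hstack([up(i,x,y,88,110,5),up(s,238,207,55,110,5)]))
E
```

```text
time_s: 13.32
eef_pos: [0.5519, 0.1944, 0.2125]
ee_rot: [0.002, 0.708, 0.707, -0.001]
wrist_force: [-0.8, -0.7, -2.5]
width: 0.0234
[0.55226879 0.19447437 0.21327489] [ 0.62010745 -0.12444931 -1.15036943] [ 0.00219106 -0.0028605  -0.99999351] [276.76682177 207.95959484] (232, 157) (array([ 0.02, -0.01,  4.88]), array([ 0.002,  0.003, -0.002])) pred stem at rim (crop) [225.66302291 251.71004779]
```

View pics/m6.png

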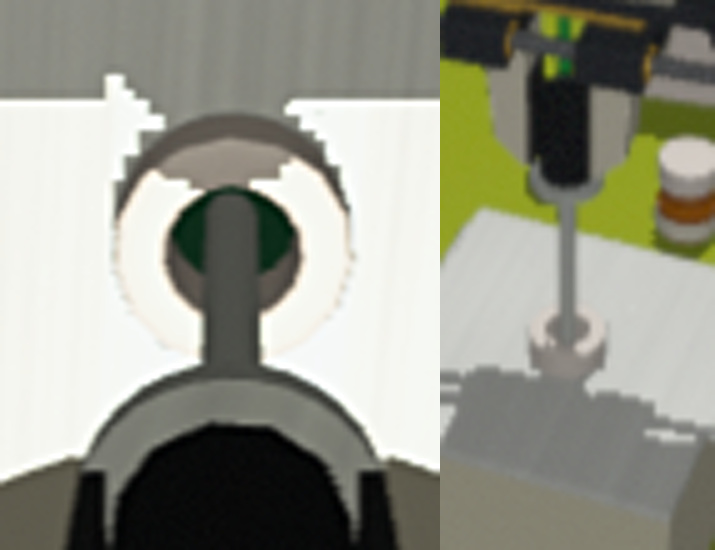

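The stem is in the bore, centred at x = 231 against 233. Predicted row 252 equals the bore centre. Lowering the rest of the way.

```bash
python3 -m crank '[[0,0,0.5,0,0,0,1],[0,0,1,0,0,0,1],[0,0,1.5,0,0,0,1],[0,0,2,0,0,0,1],[0,0,2.5,0,0,0,1],[0,0,3,0,0,0,1],[0,0,3.5,0,0,0,1],[0,0,4,0,0,0,1],[0.02,0.02,4.5,0,0,0,1],[0.02,0.02,4.8,0,0,0,1]]'; python3 -m crank '[[0,0,0,0,0,0,1],[0,0,0,0,0,0,1],[0,0,0,0,0,0,1],[0,0,0,0,0,0,1],[0,0,0,0,0,0,1],[0,0,0,0,0,0,1]]'
python3 - <<'E'
from h import *
import cv2
m=r.camera_model("wrist");i=r.snapshot("wrist")[:,:,::-1]
ms=r.camera_model("side");s=r.snapshot("side")[:,:,::-1]
up=lambda im,x,y,w,h,k:cv2.convertScaleAbs(cv2.resize(im[y:y+h,x:x+w],None,fx=k,fy=k,interpolation=cv2.INTER_CUBIC),alpha=1.0)
S=r.sense();e=S["eef_pos"]
g=proj(m,[.552,.194,.1105]);x,y=int(g[0])-44,int(g[1])-50
print(S,g,"pred stem at rim (crop)",(proj(m,[e[0],e[1],.1105])-[x,y])*5)
cv2.imwrite("pics/m7.png",np.hstack([up(i,x,y,88,110,5),up(s,238,207,55,110,5)]))
E
```

```text
time_s: 14.25
eef_pos: [0.5524, 0.1945, 0.1645]
ee_rot: [0.002, 0.708, 0.707, -0.001]
wrist_force: [-0.7, -0.7, -0.5]
width: 0.0238
time_s: 14.75
eef_pos: [0.5525, 0.1946, 0.1647]
ee_rot: [0.002, 0.708, 0.707, -0.0]
wrist_force: [-0.4, -0.1, -1.0]
width: 0.0234
{'time_s': 14.85, 'qpos': array([-0.73806034,  0.44642064,  0.43049181,  1.77632169, -0.21671735,
        0.96532755, -0.22246598]), 'qd': array([-0.00065822,  0.00039437, -0.0014361 ,  0.00093463,  0.00086639,
       -0.00128494, -0.00130257]), 'effort': array([ 2.66974268e-03, -6.11098480e+01,  6.81216940e+00, -2.83030665e+01,
       -3.82729294e-02,  1.27678746e-02, -2.75782677e-04]), 'eef_pos': array([0.55244299, 0.19454548, 0.16464213]), 'ee_rot': array([ 1.71283429e-03,  7.07680945e-01,  7.06529971e-01, -3.83349769e-04]), 'wrist_force': array([ 0.09220354,  1.10045488, -0.69422651]), 'ft_torque': array([-0.09472397,  0.09823533, -0.02972174]), 'width': 0.023587422025074287} [275.62956232 231.24340056] pred stem at rim (crop) [226.76915955 247.02759168]
```

```bash
python3 -c "
from rig import r
print(r.sign_off())"
```

```text
the job is handed in; nothing more can be done
None
```

The cover is shut and the probe is being held in the guide collar. I handed the job in at about 14.9 s of the 72 s allowed. The hand-in gave no verdict.

- **Cover:** I pushed it down with the closed fingers along the hinge arc, slowing near the end. It met its stop at a finger height of 96.3 mm. The follow-up press reached 33 N, under the 40 N limit. The picture afterwards showed it level.
- **Probe:** I took the round black grip with the steel flange, at 25 N. The square-headed gauge and the three green look-alikes were not touched.
- **Insertion:** With the tip just above the collar, the wrist and side views agreed that the stem was centred to about 0.5 mm. A second look with the stem in the bore showed about 0.3 mm off centre.
- **Final state:**
  - Depth: the tip is about 70 mm below the rim, worked out from the arm's position and where I gripped the probe.
  - Upright: the tool's tilt is about 0.004 rad.
  - Still and held: the joints are practically still and the fingers stand at 23.5 mm on the 24 mm grip.
  - Contact: the wrist force is about 1 N, which is noise level.

**Not checked or disagreeing:** I could not view the last picture at full depth because the 12-picture limit was reached, so the final centring and depth rest on the arm's measured pose. The cameras' absolute readings of the collar's position differed by 3 to 4 mm in x, so I aligned the tip to the collar within each picture instead.

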